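# Fingertip seal test on the low jar

## Robot

A 7-joint arm with a two-finger parallel gripper is mounted at the origin on the work surface. World frame = base frame: x ahead of the robot, y to its left, z up, the work surface at z = 0. Lengths are in m, angles in rad, forces in N, time in s.
With the tool pointing down it reaches from about 0.35 to 0.9 m from the base axis. Payload 7.2 kg.
Tool frame: the origin (TCP) lies between the finger pads, 19 mm behind the fingertips; this is the grasp point; z points along the fingers, y is the line along which they close (so a half turn about z gives the same grasp; the last joint's range is limited). The gripper opens to 85 mm and grips with 20 to 120 N. Pads are 22 mm wide; open, the fingers measure 114 mm over their backs; the gripper's body (76 mm by 85 mm) begins 54 mm behind the grasp point. The pads swing forward as they close: fully open they stand 13 mm farther back than shut.
Start: joints at [-1.262, 0.411, -0.013, 1.596, 0.006, 1.134, -0.082], TCP at [0.23, 0.581, 0.25] pointing down, gripper open.
Joint ranges: [-2.95, 2.95], [-0.29, 1.99], [-1.47, 1.44], [0.14, 2.54], [-1.03, 4.17], [0.13, 1.85], [-2.86, 2.86]. Speed limits (rad/s): [2.39, 2.39, 3.01, 3.01, 3.14, 3.14, 3.14].

## Interface

Orientations are given as a unit quaternion [w, x, y, z].
In Python, from workcell import get_obs, snapshot, finish_job gives the robot as it stands. The module is installed in compiled form; this text tells all that it offers.
- The arm moves only by the tool drive_tool, never from a script. Its arguments are lists of equal length, an entry for each row: "linear": the shift along the tool's x, y, z in cm, a list of three; "yaw": the turn about the tool's z in rad. In form: {"linear": [[dx, dy, dz], ...], "yaw": [yaw, ...]}. A call has 1 to 8 rows; each row is the pose to reach, as a shift and turn from the pose commanded when the call began, along the tool's axes at that moment; what a row does not reach only later rows make up. A row lasts 1/8 s, in which the tool goes at most 62.5 mm and 10.7 degrees, less where a joint would pass 70% of its speed; a pose out of reach is approached as far as the arm can. A call with a gripper value outside its range is refused whole. "hand" is the opening, from -1 (shut) to 1 (fully open), so that 0 is half open, set as the call begins (left out, the last holds). The fingers move at their own pace and stop on an object; "newtons" is the grip in N (left out, the last holds). Time passes only in rows, so rows that repeat a pose let the fingers close. It gives the time, the measured TCP pose, the force, the opening and the grip force at its end, in the units of the state.
- get_obs(): the state, without advancing time (a new reading comes with each control period).
- snapshot(name): name is "side" or "top"; returns a dict with "img" (384x512x3 uint8, red, green, blue), "depth" (384x512 float32, m along the optical axis (not along the pixel's ray), 0 where there is no reading), "fx", "fy", "cx", "cy" (pixels), "D" ([k1, k2, p1, p2, k3] as OpenCV has them; the pictures are not rectified), "R" (3x3) and "t" (3): a world point X has camera coordinates R X + t. Camera axes: x right, y down, z forward; pixel columns grow to the right and rows downward; lengths in m; the calibration is good to about 2 mm. A picture is of the moment at which its call begins.
- finish_job(): hands the job in; it is judged then, once.
The state is a dict: "time_s": time; "q": joint angles; "qvel": joint speeds; "effort": joint torques, N m; "tcp_pos": TCP position; "ee_rot": TCP orientation; "force": force on the tool from outside, world axes, zero at the start; "moment": the same for the moment, N m; "width": opening from 0.0 (shut) to 1.0 (fully open); "gripper_force": force on a finger pad.
Only numpy, scipy, OpenCV 4.12 (cv2) and the standard library are available. Lean on these libraries where they do the work, as an engineer would, in place of code of your own. Each camera call takes 0.05 s, during which the arm holds its last target. There are 200 camera calls.

## Task

Test the seal of the lowest of the three lidded jars on the counter: press the domed centre of its lid gently with the fingertips until it has clearly sunk (at least half its travel), keep it down for about two seconds, then release it and draw the hand back a hand's breadth clear. Do not grip, lift or push the jar out of its place, and do not touch the two taller jars, the glass box with the wooden lid, the spoon or the open glass dish.

Things in the scene. Friction and masses are not known exactly. Their poses are not given: they have to be found in the camera images.
- jar_low: The jar to be tested, the lowest and widest: clear glass, 88 mm across, 80 mm high to the top of its screw band (86 mm with the dome), 0.28 to 0.53 kg, with a steel screw-band lid (72 mm across) with a sprung round dome 54 mm across in its centre. It is part-filled with a pale set dessert. Loose, free to slide on the counter. Origin: centre of its underside, z up. Must stay standing where it is.
- dome_low_top (a point): Centre of the top of the low jar's dome, 86 mm above the counter when it is up. It moves down with the dome. The flat part of the dome's top is 32 mm across.
- dome_low (a joint): How far the low jar's dome is pressed down, in m: 0 = up, 0.006 = fully down, flush with the screw band. A spring pushes it back up: it gives way at 1 N, is down 2.5 mm at 3.5 N, 4 mm at 5 N and fully down at 7 N; pressing on from there meets the rigid jar and the force climbs steeply, so press slowly.
- jar_mid: Bystander: jar of middle height, 80 mm across and 106 mm high to its screw band (112 mm with the dome), with a steel screw-band lid (72 mm across) with a sprung round dome 54 mm across in its centre. It is part-filled with a pale set dessert. Loose, free to slide on the counter. Origin: centre of its underside, z up.
- jar_tall: Bystander: the tallest jar, 76 mm across and 130 mm high to its screw band (136 mm with the dome), with a steel screw-band lid (72 mm across) with a sprung round dome 54 mm across in its centre. It is part-filled with a pale set dessert. Loose, free to slide on the counter. Origin: centre of its underside, z up.
- box: Bystander: closed rectangular glass storage box with a rounded light-wood lid, 114 mm (x) by 174 mm (y) by 62 mm high, loose, 0.7 kg. Origin: centre of its underside.
- spoon: Bystander: a spoon 190 mm long, lying loose on the counter along its own x axis, handle to -x. Lower than 30 mm.
- dish: Bystander: empty open rectangular glass dish, fixed, 130 mm (x) by 190 mm (y) by 55 mm high. Origin: centre of its underside.

How it is judged:
By the outcome, as a careful person would: the job done as asked, in the order asked, and still so for the second after the job is handed in, with the robot touching nothing.
It also fails if it takes over 35 s, if anything falls off the work surface, if the arm or the gripper's body presses on something with over 40 N, if the wrist force passes 120 N, or if a joint passes its speed limit or range.

## Working session

There is one attempt and no reset: what is moved stays moved. The work goes in short steps, Python scripts to look and compute and a tool call to move; the robot and the scene stay as the last step left them, time stands still between calls to the robot, and variables do not carry over. Pictures are saved under pics/ and viewed, at most 10 in all, crops included, and the job is handed in when it is done.

Besides the shell and the picture viewer there is one more tool, called after "Request:" as a command line: name --pt "numbers of a row" for each row, then --argument value for the rest. drive_tool: Moves the arm, as the interface text tells. Its arguments: {"type":"object","properties":{"linear":{"type":"array"},"yaw":{"type":"array"},"hand":{"type":"number"},"newtons":{"type":"number"}},"required":["linear","yaw"]}

```bash
mkdir -p pics
python3 - <<'E'
from workcell import *
import cv2,numpy as np
o=get_obs();print({k:np.round(o[k],4) for k in("time_s","tcp_pos","ee_rot","force","width")})
for n in("top","side"):
    s=snapshot(n);cv2.imwrite(f"pics/{n}0.png",s["img"][:,:,::-1]);np.savez(f"{n}0.npz",**s)
    print(n,-np.array(s["R"]).T@np.array(s["t"]),s["fx"],s["D"])
E
```

```text
{'time_s': np.float64(0.0), 'tcp_pos': array([0.2298, 0.5807, 0.2491]), 'ee_rot': array([-1.000e-04,  1.873e-01,  9.823e-01, -8.000e-04]), 'force': array([ 0.1068, -0.1467, -0.3562]), 'width': np.float64(0.9973)}
top [ 0.51774282 -0.01925457  1.18665122] 392.1832198609859 [0.00329464 0.         0.         0.         0.        ]
side [ 0.49332458 -0.8963893   0.6205431 ] 395.0144867329309 [-0.06843418  0.          0.          0.          0.        ]
```

View pics/top0.png

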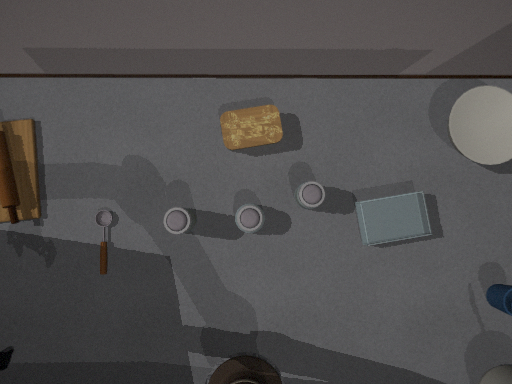

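View pics/side0.png

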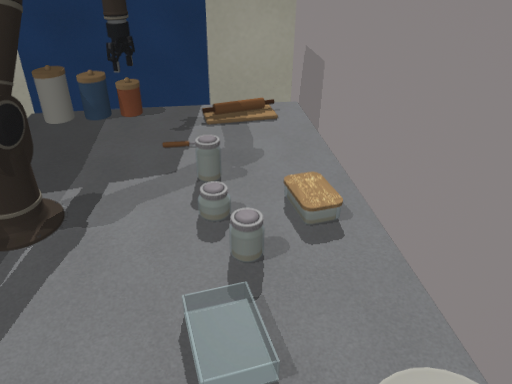

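The top view shows the lids at about (177,221), (249,218) and (311,194). In the side view the jar at (214,200) is clearly the lowest, and it is the middle one in the top view. Next I'll measure all three.

```bash
cat > h.py <<'E'
import cv2,numpy as np
def cloud(s):
    K=np.array([[s["fx"],0,s["cx"]],[0,s["fy"],s["cy"]],[0,0,1]],float)
    v,u=np.mgrid[:384,:512]
    p=cv2.undistortPoints(np.stack([u,v],-1).reshape(-1,1,2).astype(float),K,np.array(s["D"],float)).reshape(384,512,2)
    d=np.asarray(s["depth"])[...,None]
    return ((np.concatenate([p,np.ones((384,512,1))],-1)*d)-np.array(s["t"]))@np.array(s["R"]),d[...,0]>0
E
python3 - <<'E'
from h import *
for n,pts in(("top",[(177,221),(249,218),(311,194)]),("side",[(208,141),(214,188),(247,217)])):
    s=np.load(f"{n}0.npz");X,ok=cloud(s)
    for u,v in pts:
        w=X[v-22:v+23,u-22:u+23][ok[v-22:v+23,u-22:u+23]]
        c=X[v-2:v+3,u-2:u+3].reshape(-1,3); zc=np.median(c[:,2])
        m=w[abs(w[:,2]-zc)<.012]
        print(n,(u,v),np.median(c,0).round(4),"lid bbox",m.min(0).round(3),m.max(0).round(3),"mid",((m.min(0)+m.max(0))/2).round(4),len(m))
E
```

```text
top (177, 221) [0.5086 0.177  0.1362] lid bbox [0.477 0.143 0.124] [0.546 0.215 0.141] mid [0.5114 0.1794 0.1324] 583
top (249, 218) [ 0.5155 -0.0147  0.0854] lid bbox [ 0.482 -0.051  0.074] [0.552 0.019 0.091] mid [ 0.5171 -0.0161  0.0825] 522
top (311, 194) [ 0.5806 -0.1859  0.1115] lid bbox [ 0.545 -0.223  0.1  ] [ 0.617 -0.153  0.116] mid [ 0.5813 -0.1884  0.1077] 544
side (208, 141) [0.513  0.1576 0.1343] lid bbox [0.475 0.141 0.122] [0.546 0.213 0.138] mid [0.5107 0.1772 0.1303] 256
side (214, 188) [ 0.5181 -0.0285  0.0876] lid bbox [ 0.479 -0.053  0.076] [0.552 0.02  0.091] mid [ 0.5158 -0.0165  0.0831] 374
side (247, 217) [ 0.5818 -0.1995  0.114 ] lid bbox [ 0.545 -0.226  0.102] [ 0.617 -0.151  0.116] mid [ 0.5811 -0.1886  0.109 ] 545
```

The low jar is at (0.5165, -0.0165) with its dome top at 86 mm, and both views agree. I'll shut the hand and cross at height.

Request:
drive_tool --pt "-1.5 -1.4 0" --pt "-4.5 -4.1 0" --pt "-8 -7.4 0" --pt "-11.5 -10.6 0" --pt "-15 -13.9 0" --pt "-18.5 -17.1 0" --pt "-22 -20.3 0" --pt "-25 -23.1 0" --yaw '[0, 0, 0, 0, 0, 0, 0, 0]' --hand -1 --newtons 20

```text
time_s: 1.1
tcp_pos: [0.378, 0.271, 0.25]
ee_rot: [0.0, 0.188, 0.982, -0.0]
force: [0.9, -0.3, -0.2]
width: -0.005
gripper_force: 0.0
```

Request:
drive_tool --pt "-3.5 -3.2 0" --pt "-7 -6.5 0" --pt "-10.5 -9.7 0" --pt "-14 -12.9 0" --pt "-17.5 -16.1 0" --pt "-21 -19.4 0" --pt "-23 -21.2 2" --pt "-23.6 -21.8 4" --yaw '[0, 0, 0, 0, 0, 0, 0, 0]'

```text
time_s: 2.1
tcp_pos: [0.5163, -0.0186, 0.2097]
ee_rot: [0.0, 0.189, 0.982, -0.0]
force: [0.7, 0.3, 0.0]
width: 0.002
gripper_force: 0.0
```

Request:
drive_tool --pt "0 0.1 1.5" --pt "0.1 0.2 3.5" --pt "0.1 0.2 5.5" --pt "0.1 0.2 7" --pt "0.1 0.2 8" --pt "0.1 0.2 8.3" --pt "0.1 0.2 8.3" --yaw '[0, 0, 0, 0, 0, 0, 0]'

```text
time_s: 2.98
tcp_pos: [0.5166, -0.0129, 0.1272]
ee_rot: [0.0, 0.187, 0.982, 0.0]
force: [-0.5, -0.1, 0.6]
width: -0.002
gripper_force: 0.0
```

Run:
```python
from workcell import *
from h import *
o=get_obs();print({k:np.round(o[k],4) for k in("time_s","tcp_pos","force")})
s=snapshot("side");cv2.imwrite("pics/side1.png",cv2.resize(s["img"][110:260,140:300,::-1],None,fx=4,fy=4))
X,ok=cloud(s)
w=X[ok]; m=(abs(w[:,0]-.5165)<.045)&(abs(w[:,1]+.0165)<.05)&(w[:,2]>.089)&(w[:,2]<.125)
f=w[m]; print("finger low pts",f[f[:,2]<.115].mean(0) if len(f) else None,f.min(0),f.max(0),len(f))
```

```text
{'time_s': np.float64(2.975), 'tcp_pos': array([ 0.5166, -0.0129,  0.1272]), 'force': array([-0.4621, -0.1332,  0.5634])}
finger low pts [ 0.51518744 -0.01805516  0.09614301] [ 0.50065105 -0.03493228  0.08907818] [ 0.52946663 -0.00354141  0.12492855] 59
```

View pics/side1.png

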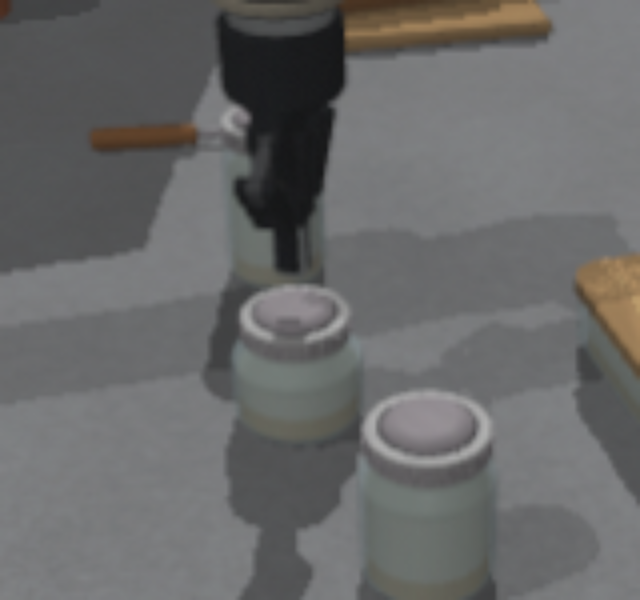

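The fingertips hang over the dome: tips at about (292,268) in the crop, lid centre at (293,310). I'll correct y by −3.5 mm and come down close.

Request:
drive_tool --pt "-0.1 -0.2 0.5" --pt "-0.1 -0.3 1.0" --pt "-0.1 -0.3 1.4" --pt "-0.1 -0.3 1.7" --pt "-0.1 -0.3 1.8" --pt "-0.1 -0.3 1.8" --yaw '[0, 0, 0, 0, 0, 0]'

```text
time_s: 3.78
tcp_pos: [0.5163, -0.0161, 0.1089]
ee_rot: [-0.0, 0.187, 0.982, -0.0]
force: [0.4, -0.3, -0.0]
width: -0.001
gripper_force: 0.0
```

Request:
drive_tool --pt "0 0 0.1" --pt "0 0 0.2" --pt "0 0 0.3" --pt "0 0 0.4" --pt "0 0 0.5" --pt "0 0 0.5" --yaw '[0, 0, 0, 0, 0, 0]'

```text
time_s: 4.53
tcp_pos: [0.5163, -0.0161, 0.104]
ee_rot: [-0.0, 0.187, 0.982, 0.0]
force: [-0.0, 0.0, 2.0]
width: -0.002
gripper_force: 0.9
```

The force is 2 N at 0.104, so contact is where expected. I'll press 3.5 mm more.

Request:
drive_tool --pt "0 0 0.1" --pt "0 0 0.15" --pt "0 0 0.2" --pt "0 0 0.25" --pt "0 0 0.3" --pt "0 0 0.35" --pt "0 0 0.35" --yaw '[0, 0, 0, 0, 0, 0, 0]'

```text
time_s: 5.4
tcp_pos: [0.5163, -0.0161, 0.1005]
ee_rot: [0.0, 0.187, 0.982, 0.0]
force: [-1.4, 0.5, 5.8]
width: 0.0
gripper_force: 2.6
```

The dome is down about 4.5 mm at 5.8 N. Hold.

Request:
drive_tool --pt "0 0 0" --pt "0 0 0" --pt "0 0 0" --pt "0 0 0" --pt "0 0 0" --pt "0 0 0" --pt "0 0 0" --pt "0 0 0" --yaw '[0, 0, 0, 0, 0, 0, 0, 0]'

```text
time_s: 6.4
tcp_pos: [0.5163, -0.0161, 0.1005]
ee_rot: [0.0, 0.187, 0.982, 0.0]
force: [-1.6, -0.1, 5.6]
width: -0.004
gripper_force: 2.6
```

Request:
drive_tool --pt "0 0 0" --pt "0 0 0" --pt "0 0 0" --pt "0 0 0" --pt "0 0 0" --pt "0 0 0" --pt "0 0 0" --yaw '[0, 0, 0, 0, 0, 0, 0]'

```text
time_s: 7.28
tcp_pos: [0.5163, -0.0161, 0.1005]
ee_rot: [-0.0, 0.187, 0.982, 0.0]
force: [-0.9, -0.7, 4.7]
width: -0.0
gripper_force: 2.6
```

Request:
drive_tool --pt "0 0 -0.2" --pt "0 0 -0.5" --pt "0 0 -1.0" --pt "0 0 -2.5" --pt "0 0 -5" --pt "0 0 -8" --pt "0 0 -11" --pt "0 0 -13" --yaw '[0, 0, 0, 0, 0, 0, 0, 0]'

```text
time_s: 8.28
tcp_pos: [0.5167, -0.0163, 0.2329]
ee_rot: [0.001, 0.187, 0.982, 0.0]
force: [0.3, -0.8, -0.9]
width: -0.001
gripper_force: 0.0
```

Request:
drive_tool --pt "0 0 -1" --pt "0 0 -1.5" --pt "0 0 -1.5" --pt "0 0 -1.5" --yaw '[0, 0, 0, 0]'

```text
time_s: 8.78
tcp_pos: [0.5159, -0.0161, 0.2448]
ee_rot: [-0.001, 0.187, 0.982, -0.0]
force: [-1.5, -0.1, 0.7]
width: 0.0
gripper_force: 0.0
```

Run:
```python
from workcell import *
from h import *
o=get_obs();print({k:np.round(o[k],4) for k in("time_s","tcp_pos","force","qvel")})
s=snapshot("side");X,ok=cloud(s)
cv2.imwrite("pics/side2.png",s["img"][:,:,::-1])
for z,c in((.1362,(.511,.178)),(.0855,(.5165,-.0165)),(.112,(.581,-.1885))):
    w=X[ok];m=w[(np.hypot(w[:,0]-c[0],w[:,1]-c[1])<.06)&(abs(w[:,2]-z)<.012)]
    print(((m.min(0)+m.max(0))/2).round(4),m.max(0).round(4),len(m))
```

```text
{'time_s': np.float64(8.775), 'tcp_pos': array([ 0.5159, -0.0161,  0.2448]), 'force': array([-1.4886, -0.0589,  0.7309]), 'qvel': array([ 0.0011,  0.0016, -0.0005, -0.0008, -0.001 ,  0.0003,  0.0004])}
[0.5106 0.1774 0.1314] [0.5461 0.2126 0.1385] 213
[ 0.5159 -0.0171  0.0818] [0.5523 0.0199 0.0901] 391
[ 0.5809 -0.1875  0.1079] [ 0.6168 -0.1501  0.1158] 570
```

View pics/side2.png

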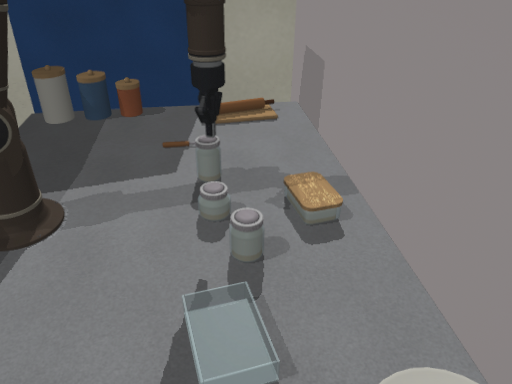

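The low jar (214,200) and its neighbours stand where they were. The dome is back up and the fingertips are 14 cm above it.

```bash
python3 -c "
from workcell import *
print(finish_job())"
```

```text
the job is handed in; nothing more can be done
None
```

The low jar's dome was pressed down about 4.5 mm of its 6 mm travel at 5–6 N, held for about two seconds and released. The hand was then drawn back about 14 cm, all three jars stood where they had been, and the job is handed in.

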